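# Scrape the offcuts off the tilted welding plate

## Robot

A 6-joint arm with a two-finger parallel gripper is mounted at the origin on the work surface. World frame = base frame: x ahead of the robot, y to its left, z up, the work surface at z = 0. Lengths are in m, angles in degrees, forces in N, time in s.
With the tool pointing down it reaches from about 0.35 to 0.875 m from the base axis. Payload 4.2 kg.
Tool frame: the origin (TCP) lies between the finger pads; the fingertips stand 25 mm ahead of it and the grasp point (between the pads) lies 6 mm ahead of it (r.tips_ahead is the distance from the TCP to the fingertips, in m); z points along the fingers, y is the direction in which the jaws open and shut (so a half turn about z gives the same grasp; the last joint's range is limited). The gripper opens to 87 mm and grips with 3 to 60 N. Pads are 19 mm wide; open, the fingers measure 117 mm over their backs; the gripper's body (75 mm by 190 mm) begins 51 mm behind the grasp point.
Start: joints at [-49.068, 22.042, 0.453, 0, -68.411, -14.817], TCP at [0.275, -0.561, 0.248] pointing down, gripper open.
Joint ranges: [-179.83, 179.83], [-69.29, 118.12], [-61.27, 80.66], [-181.25, 117.63], [-171.15, -9.14], [-177.46, 177.46]. Speed limits (degrees/s): [159.86, 159.86, 180, 180, 180, 180].

## Interface

Orientations are given as a 3x3 rotation matrix whose columns are the frame's x, y, z axes.
In Python, from station import r, vision, finish_job gives the robot as it stands.
- The arm moves only by the shell command python3 -m jog 'ROWS'. ROWS is a JSON object of lists of equal length, an entry for each row: "rot": the turn, a rotation vector about the world's x, y, z in degrees, a list of three; "delta_pos": the shift along the world's x, y, z in mm, a list of three; "grip": the opening in per cent of the stroke, from 0 (shut) to 100 (fully open). A call has 1 to 10 rows; each row shifts and turns the commanded pose from where the row before left it; what a row does not reach is not made up. A row lasts 1/12 s, in which the tool goes at most 41.7 mm and 7.16 degrees, less where a joint would pass 70% of its speed; a pose out of reach is approached as far as the arm can. A call with a gripper value outside its range is refused whole. The fingers move at their own pace and stop on an object; the grip force is fixed at half the most. Time passes only in rows, so rows that do not move let the fingers close. It gives the time, the measured TCP pose, the force and the opening at its end, in the units of the state.
- r.sense(): the state, without advancing time (a new reading comes with each control period).
- vision.capture(name): name is "side" or "top" or "wrist"; returns a dict with "frame" (480x640x3 uint8, red, green, blue), "K" (3x3 intrinsics, pixels), "xyz" and "orientation" of the camera in the world. Camera axes: x right, y up, looking along -z (the intrinsics and any distortion apply to the point x, -y, -z); pixel columns grow to the right and rows downward; lengths in m; the calibration is good to about 2 mm. A picture is of the moment at which its call begins. There is no depth.
- finish_job(): hands the job in, once; it reports no verdict.
The state is a dict: "time_s": time; "joints": joint angles; "joint_velocities": joint speeds; "effort": joint torques, N m; "tcp_pos": TCP position; "ee_rot": TCP orientation; "wrist_force": force on the tool from outside, world axes, zero at the start; "moment": the same for the moment, N m; "gripper_width": opening from 0.0 (shut) to 1.0 (fully open).
Only numpy, scipy, OpenCV 4.12 (cv2) and the standard library are available. Lean on these libraries where they do the work, as an engineer would, in place of code of your own. Each camera call takes 0.05 s, during which the arm holds its last target. There are 200 camera calls.

## Task

Clear the tilted welding plate for the next job: take the scraper block, lay its sole flat on the plate and wipe all seven loose steel offcuts down the slope, off the low edge and into the chip pan. Use the scraper, not the fingers, on the offcuts, then stand the scraper flat on the bench again. Leave the wire brush, the magnet square and the tube offcut where they lie.

Things in the scene. Friction and masses are not known exactly. Their poses are not given: they have to be found in the camera images.
- fixture: Tilting weld fixture, fixed: flat dark steel plate 220 x 260 x 14 mm (round black holes in it) on two grey cheeks, locked at 25 degrees. Origin: centre of the plate's top face, 130 mm above the bench. z: the plate's normal, leaning 25 degrees from vertical to the low side; y: straight down the slope (roughly world +y); x: level, across it. Plate: x +-110, y +-130 mm; no rails, nothing above.
- low_edge (a point): Middle of the low edge of the plate's top face, 75 mm above the bench (the high edge: 185 mm), at y = +130 mm in the fixture's frame; same axes as the fixture. The offcuts start between 25 and 195 mm up the slope from here and within 105 mm to either side; the 60 mm of plate along the high edge are clear.
- pan: Open sheet-steel chip pan under the low edge, level on the bench, fixed to the fixture. Outside 256 (x) x 124 (y) x 55 mm high, walls and floor 3 mm. Origin: centre of its underside; x along the low edge, y outwards from the plate, z up. It reaches from 20 mm under the plate to 104 mm beyond the low edge; its rim is 20 mm lower than the low edge.
- scraper_grip (a point): Scraper block, loose, about 0.33 kg: aluminium sole 140 (x) x 50 (y) x 12 mm and on its middle an upright wooden grip 95 (x) x 28 (y) x 60 mm; 72 mm high in all. Stands on its sole on the bench, right of the fixture. This point: centre of the grip, 42 mm above the sole's underside; z up, x along the grip and the long scraping edges (25 mm before and behind). Alike either way round. Grip it across the 28 mm.
- chip1: Loose steel offcut on the plate: sheared flat-bar end, 26 x 18 x 6 mm. Origin: its centre; it lies flat, z along the plate's normal at the start. Friction holds it on the slope until it is pushed.
- chip2: Loose steel offcut on the plate: round punched slug, diameter 21 mm, 7 mm thick. Origin: its centre; it lies flat, z along the plate's normal at the start. Friction holds it on the slope until it is pushed.
- chip3: Loose steel offcut on the plate: mitred bar end, about 24 x 16 x 6 mm. Origin: its centre; it lies flat, z along the plate's normal at the start. Friction holds it on the slope until it is pushed.
- chip4: Loose steel offcut on the plate: square sheared end, 20 x 20 x 8 mm. Origin: its centre; it lies flat, z along the plate's normal at the start. Friction holds it on the slope until it is pushed.
- chip5: Loose steel offcut on the plate: sheared bar end, 24 x 13 x 7 mm. Origin: its centre; it lies flat, z along the plate's normal at the start. Friction holds it on the slope until it is pushed.
- chip6: Loose steel offcut on the plate: mitred bar end, about 27 x 17 x 7 mm. Origin: its centre; it lies flat, z along the plate's normal at the start. Friction holds it on the slope until it is pushed.
- chip7: Loose steel offcut on the plate: round punched slug, diameter 18 mm, 8 mm thick. Origin: its centre; it lies flat, z along the plate's normal at the start. Friction holds it on the slope until it is pushed.
- brush: Wire brush, bystander: wooden back 240 x 26 x 16 mm lying along its x on a 130 mm patch of steel bristles, 39 mm high, beyond the pan. Origin: centre of its underside.
- magnet: Triangular welding magnet square, bystander: painted grey, about 95 x 95 mm, 16 mm thick, flat on the bench beside the scraper. Origin: centre of its underside.
- tube: Square aluminium tube offcut, bystander: 40 x 40 mm, 130 mm long along its x, lying beyond the fixture. Origin: centre of its underside.

How it is judged (in metres and radians):
On the way:
1. the scraper lies with its sole flat on the plate (within 0.12 rad of the plate's tilt, and under 8 mm off it) (z of scraper_grip in the frame of fixture between 0.034 and 0.05 m and angle between the z axis of scraper_grip and the z axis of fixture, either way round below 0.12 rad and x of scraper_grip in the frame of fixture between -0.13 and 0.13 m and y of scraper_grip in the frame of fixture between -0.14 and 0.14 m), for 0.2 s.
At the end, for the whole second after the job is handed in: All seven offcuts lie in the chip pan, inside its walls and below its rim, and the scraper stands on its sole on the bench (upright within 0.1 rad, its underside within 6 mm of the bench), not in the pan (x of chip1 in the frame of pan between -0.127 and 0.127 m and y of chip1 in the frame of pan between -0.061 and 0.061 m and z of chip1 in the frame of pan between 0 and 0.05 m and x of chip2 in the frame of pan between -0.127 and 0.127 m and y of chip2 in the frame of pan between -0.061 and 0.061 m and z of chip2 in the frame of pan between 0 and 0.05 m and x of chip3 in the frame of pan between -0.127 and 0.127 m and y of chip3 in the frame of pan between -0.061 and 0.061 m and z of chip3 in the frame of pan between 0 and 0.05 m and x of chip4 in the frame of pan between -0.127 and 0.127 m and y of chip4 in the frame of pan between -0.061 and 0.061 m and z of chip4 in the frame of pan between 0 and 0.05 m and x of chip5 in the frame of pan between -0.127 and 0.127 m and y of chip5 in the frame of pan between -0.061 and 0.061 m and z of chip5 in the frame of pan between 0 and 0.05 m and x of chip6 in the frame of pan between -0.127 and 0.127 m and y of chip6 in the frame of pan between -0.061 and 0.061 m and z of chip6 in the frame of pan between 0 and 0.05 m and x of chip7 in the frame of pan between -0.127 and 0.127 m and y of chip7 in the frame of pan between -0.061 and 0.061 m and z of chip7 in the frame of pan between 0 and 0.05 m and height (world z) of scraper_grip below 0.048 m and angle between scraper_grip's own z axis and vertical below 0.1 rad and not (x of scraper_grip in the frame of pan between -0.13 and 0.13 m and y of scraper_grip in the frame of pan between -0.065 and 0.065 m)); the robot touches nothing.
It fails at once if the fingers or the arm touch an offcut (contact force between any of the fingers, the arm and chip1 above 0.3 N or contact force between any of the fingers, the arm and chip2 above 0.3 N or contact force between any of the fingers, the arm and chip3 above 0.3 N or contact force between any of the fingers, the arm and chip4 above 0.3 N or contact force between any of the fingers, the arm and chip5 above 0.3 N or contact force between any of the fingers, the arm and chip6 above 0.3 N or contact force between any of the fingers, the arm and chip7 above 0.3 N).
It fails at once if a bystander is shifted by more than 20 mm (distance of any of brush, magnet, tube from where it was at the start of the episode above 0.02 m).
It also fails if it takes over 61 s, if anything falls off the work surface, if the arm or the gripper's body presses on something with over 40 N, if the wrist force passes 120 N, or if a joint passes its speed limit or range.

## Working session

There is one attempt and no reset: what is moved stays moved. The work goes in short steps, Python scripts to look and compute and a shell command to move; the robot and the scene stay as the last step left them, time stands still between calls to the robot, and variables do not carry over. Pictures are saved under pics/ and viewed, about 8 in all and at most 12, crops included, and the job is handed in when it is done.

```bash
mkdir -p pics; python3 - <<'E'
from station import r, vision
import cv2,pickle
d={}
for n in("top","side"):
    c=vision.capture(n);d[n]=c;cv2.imwrite(f"pics/{n}0.png",c["frame"][:,:,::-1]);print(n,c["K"],c["xyz"],c["orientation"])
pickle.dump(d,open("c0.pkl","wb"));print(r.sense())
E
```

```text
top [[565.83714638   0.         314.4203554 ]
 [  0.         565.83714638 244.75376684]
 [  0.           0.           1.        ]] [0.55236366 0.0558323  1.27229803] [[-0.00710098  0.99784763 -0.06518956]
 [-0.99994559 -0.00758385 -0.00716281]
 [-0.00764178  0.06513515  0.99784719]]
side [[551.23163658   0.         321.38152609]
 [  0.         551.23163658 245.76538056]
 [  0.           0.           1.        ]] [0.43631505 1.03088707 0.91562735] [[-0.98008922  0.12618259 -0.15330713]
 [-0.19854673 -0.61472703  0.76334126]
 [ 0.00207834  0.77858117  0.62754047]]
{'time_s': 0.1, 'joints': array([-4.90662493e+01,  2.20888239e+01,  3.89402358e-01, -2.51880643e-02,
       -6.84126304e+01, -1.48169347e+01]), 'joint_velocities': array([ 0.07702812, -0.06240543,  0.14222968,  0.14274894, -0.01925809,
        0.09144744]), 'effort': array([-2.80500690e-04, -3.91691172e+01,  1.87935376e+01,  4.23188657e+00,
        1.34627422e-02, -9.53099266e-05]), 'tcp_pos': array([ 0.27493844, -0.56074468,  0.24655553]), 'ee_rot': array([[-8.97969730e-01, -4.40056153e-01, -9.72488929e-04],
       [-4.40057215e-01,  8.97968040e-01,  1.74524952e-03],
       [ 1.05256189e-04,  1.99513201e-03, -9.99998004e-01]]), 'wrist_force': array([0.55713011, 0.36728137, 0.4211458 ]), 'moment': array([-0.02743364,  0.03631056, -0.06443187]), 'gripper_width': 0.9997644775252086}
```

View pics/top0.png

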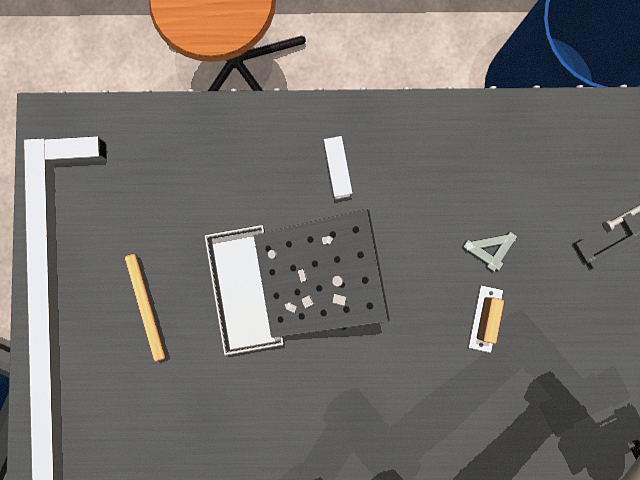

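View pics/side0.png

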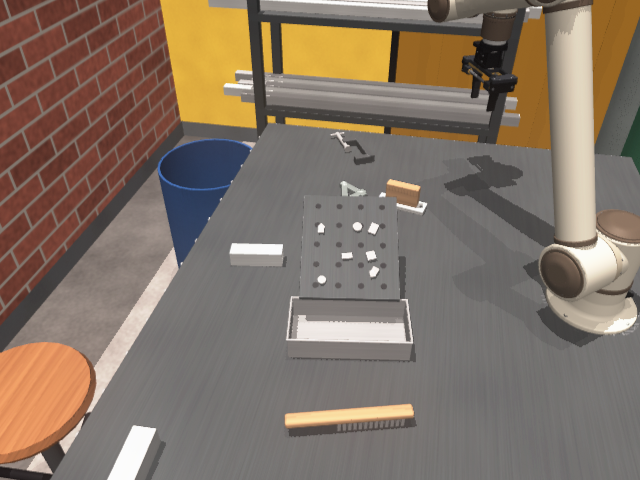

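The top view shows the scraper at about (487,318), the plate with its high corners at (368,210) and (388,320), and the pan on the left. Seven chips lie between columns 271 and 339. I'll enlarge the scraper and plate to get exact corners.

```bash
cat > h.py <<'E'
import numpy as np
def ray(c,u,v):
    K=np.array(c["K"]);d=np.array([(u-K[0,2])/K[0,0],-(v-K[1,2])/K[1,1],-1.]);return np.array(c["xyz"]),np.array(c["orientation"])@d
def onz(c,u,v,z):
    o,d=ray(c,u,v);return o+d*(z-o[2])/d[2]
def proj(c,p):
    q=np.array(c["orientation"]).T@(np.array(p)-c["xyz"]);K=c["K"];return np.array([K[0][2]+K[0][0]*q[0]/-q[2],K[1][2]+K[1][1]*q[1]/q[2]])
E
python3 - <<'E'
import cv2,numpy as np
f=cv2.imread("pics/top0.png");s=cv2.imread("pics/side0.png")
a=cv2.resize(f[280:360,460:520],None,fx=6,fy=6,interpolation=cv2.INTER_CUBIC)  #360x480
b=cv2.resize(f[200:360,200:395],None,fx=2.2,fy=3,interpolation=cv2.INTER_CUBIC) #429x480
cv2.imwrite("pics/crop1.png",np.hstack([a,b]))
E
```

```text
(no output)
```

View pics/crop1.png

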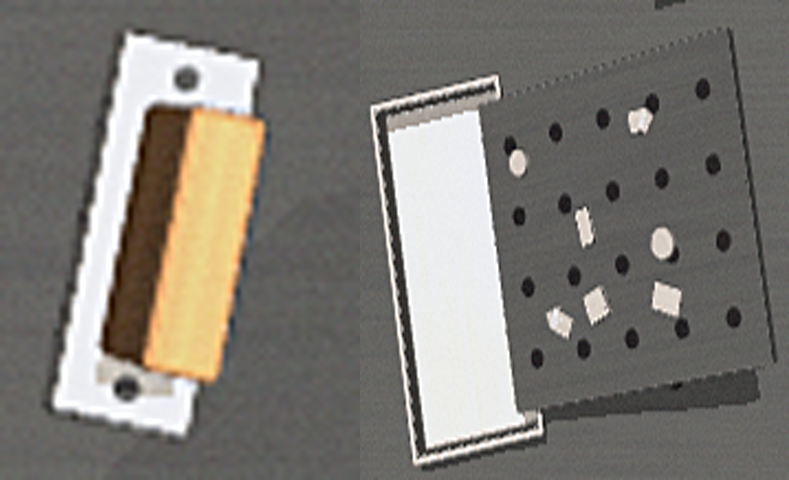

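```bash
cat > m.py <<'E'
import pickle,cv2
from h import *
d=pickle.load(open("c0.pkl","rb"));c=d["top"];np.set_printoptions(precision=4,suppress=True)
P=lambda L,z,f:np.array([onz(c,*f(*p),z) for p in L])
A=lambda x,y:((x+.5)/6+460-.5,(y+.5)/6+280-.5)
B=lambda x,y:((x-360+.5)/2.2+200-.5,(y+.5)/3+200-.5)
ang=lambda v:np.degrees(np.arctan2(v[1],v[0]))
S=P([(127,33),(259,62),(187,437),(52,408)],.012,A);G=P([(190,108),(265,118),(215,382),(143,365)],.072,A)
for n,Q in(("sole",S),("grip",G)):print(n,Q.mean(0),[np.linalg.norm(Q[i]-Q[i-1]) for i in range(4)],[ang(Q[0]-Q[3]),ang(Q[1]-Q[2])])
hi=P([(730,28),(775,360)],.185,B);lo=P([(481,105),(521,413)],.075,B)
Q=np.array([hi[0],hi[1],lo[1],lo[0]]);print("plate",Q,[np.linalg.norm(Q[i]-Q[i-1]) for i in range(4)])
x=(hi[1]-hi[0]+lo[1]-lo[0]);print("x ang",ang(-x),"y ang",ang(lo.mean(0)-hi.mean(0)))
R=P([(372,105),(498,75),(543,430),(417,467)],.055,B);print("pan",R.mean(0),[np.linalg.norm(R[i]-R[i-1]) for i in range(4)],ang(R[0]-R[3]),ang(R[1]-R[2]))
# fixture frame
yaw=np.radians((ang(lo.mean(0)-hi.mean(0))-90+ang(R[0]-R[3])+ang(R[0]-R[1])-90)/3);cs,sn=np.cos(yaw),np.sin(yaw)
t=np.radians(25);ex=np.array([cs,sn,0]);h=np.array([-sn,cs,0]);ey=h*np.cos(t)-np.array([0,0,np.sin(t)]);ez=np.cross(ex,ey)
O=Q.mean(0);Rf=np.c_[ex,ey,ez];print("yaw",np.degrees(yaw),"O",O,"\n",Rf)
pickle.dump((O,Rf),open("fix.pkl","wb"))
f=c["frame"].astype(int);m=(f.min(2)>150).astype(np.uint8);m[:, :262]=0;m[:,362:]=0;m[:225]=0;m[325:]=0
n,_,st,ce=cv2.connectedComponentsWithStats(m)
for i in range(1,n):
    if st[i,4]<20:continue
    o,dd=ray(c,*ce[i]);q=O+ez*.0035;p=o+dd*((q-o)@ez)/(dd@ez);print(ce[i],st[i,4],"fix",Rf.T@(p-O)*1e3)
# side check of O and grip
print("side proj O,sole",proj(d["side"],O),proj(d["side"],O+ey*.13+ex*.11),proj(d["side"],O+ey*.13-ex*.11),proj(d["side"],O-ey*.13-ex*.11),proj(d["side"],[*G.mean(0)[:2],.072]))
E
python3 m.py
```

```text
sole [ 0.4683 -0.312   0.012 ] [np.float64(0.14050209851472004), np.float64(0.04958019512878316), np.float64(0.14014921245074283), np.float64(0.05030856838291229)] [np.float64(-12.768602307016113), np.float64(-12.471155268597494)]
grip [ 0.4692 -0.3109  0.072 ] [np.float64(0.09134397343242438), np.float64(0.026439011487471617), np.float64(0.09391790570072875), np.float64(0.025672253688623452)] [np.float64(-11.907968429097327), np.float64(-12.345210761460434)]
plate [[ 0.6918 -0.0402  0.185 ]
 [ 0.4791 -0.0764  0.185 ]
 [ 0.4365  0.153   0.075 ]
 [ 0.653   0.1911  0.075 ]] [np.float64(0.2590639795466227), np.float64(0.21575566864438567), np.float64(0.2579030205574732), np.float64(0.21987529985355705)]
x ang 9.823117170706826 y ang 100.03016363123344
pan [0.5378 0.2165 0.055 ] [np.float64(0.2622878347840558), np.float64(0.12563972223360223), np.float64(0.257522010588312), np.float64(0.12479782290107562)] 9.896107518469163 9.695895201403834
yaw 9.808999095947106 O [0.5651 0.0569 0.13  ] 
 [[ 0.9854 -0.1544 -0.072 ]
 [ 0.1704  0.8931  0.4164]
 [ 0.     -0.4226  0.9063]]
[326.6154 239.5538] 65 fix [ 66.9356 -33.8176   3.5   ]
[271.2075 253.8302] 53 fix [61.9941 96.071   3.5   ]
[301.5077 275.1385] 65 fix [ 6.5844 35.1751  3.5   ]
[336.9481 280.5325] 77 fix [-16.8875 -39.9028   3.5   ]
[263.9007 310.4238] 151 fix [-51.6761 136.8944   3.5   ]
[338.844  299.1284] 109 fix [-53.6489 -36.7357   3.5   ]
[306.6627 301.2651] 83 fix [-47.4191  34.0745   3.5   ]
[290.375  306.9306] 72 fix [-53.4066  73.239    3.5   ]
side proj O,sole [350.1271 244.3021] [299.387  296.7813] [400.5949 298.9657] [396.6173 196.2183] [403.567  184.8893]
```

```bash
python3 -m jog '{"delta_pos":[[19.4,24.9,-12],[19.4,24.9,-12],[19.4,24.9,-12],[19.4,24.9,-12],[19.4,24.9,-12],[19.4,24.9,-12],[19.4,24.9,-12],[19.4,24.9,-12],[19.4,24.9,-12],[19.4,24.9,-12]],"rot":[[0,0,-3.84],[0,0,-3.84],[0,0,-3.84],[0,0,-3.84],[0,0,-3.84],[0,0,-3.84],[0,0,-3.84],[0,0,-3.84],[0,0,-3.84],[0,0,-3.84]],"grip":[100,100,100,100,100,100,100,100,100,100]}'
python3 -m jog '{"delta_pos":[[0,0,0],[0,0,0]],"rot":[[0,0,0],[0,0,0]],"grip":[100,100]}'
python3 - <<'E'
from station import r,vision
import cv2
c=vision.capture("wrist");cv2.imwrite("pics/w1.png",c["frame"][:,:,::-1]);print(r.sense()["joints"])
import pickle;pickle.dump(c,open("w1.pkl","wb"))
E
```

```text
time_s: 0.93
tcp_pos: [0.4696, -0.3107, 0.1267]
ee_rot: [[-0.976, 0.216, -0.001], [0.216, 0.976, 0.0], [0.001, 0.0, -1.0]]
wrist_force: [0.7, -0.7, -0.0]
gripper_width: 0.999
time_s: 1.1
tcp_pos: [0.4694, -0.3107, 0.1264]
ee_rot: [[-0.978, 0.21, -0.002], [0.21, 0.978, 0.001], [0.003, 0.0, -1.0]]
wrist_force: [-0.2, -0.0, -0.6]
gripper_width: 1.003
[-1.71120624e+01  2.27891314e+01 -1.75202874e+01  6.63367442e-03
 -4.97672944e+01 -8.50693011e+01]
```

View pics/w1.png

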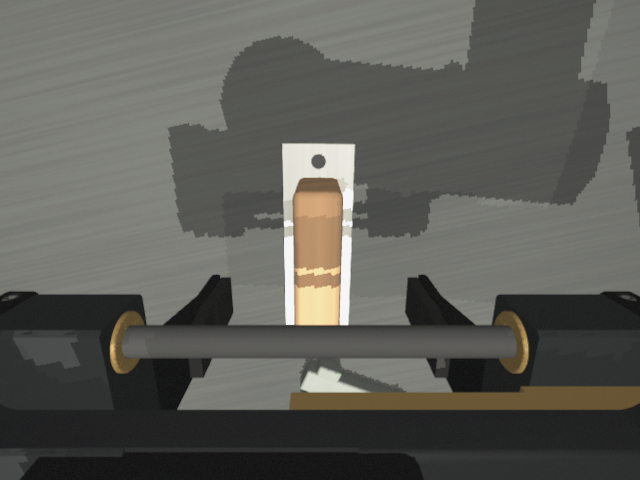

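The grip sits centred between the open fingers at column 318 and is square to them. I'll descend and close.

```bash
python3 -m jog '{"delta_pos":[[0,-0.5,-20],[0,0,-20],[0,0,-20],[0,0,-19],[0,0,0],[0,0,0],[0,0,0],[0,0,0],[0,0,0],[0,0,0]],"rot":[[0,0,0],[0,0,0],[0,0,0],[0,0,0],[0,0,0],[0,0,0],[0,0,0],[0,0,0],[0,0,0],[0,0,0]],"grip":[100,100,100,100,100,0,0,0,0,0]}'
python3 -m jog '{"delta_pos":[[0,0,0],[0,0,0],[0,0,0],[0,0,0],[0,0,0],[0,0,0]],"rot":[[0,0,0],[0,0,0],[0,0,0],[0,0,0],[0,0,0],[0,0,0]],"grip":[0,0,0,0,0,0]}'
```

```text
time_s: 1.98
tcp_pos: [0.4697, -0.3129, 0.0497]
ee_rot: [[-0.977, 0.213, 0.002], [0.213, 0.977, -0.001], [-0.002, -0.0, -1.0]]
wrist_force: [-0.8, 1.4, 0.2]
gripper_width: 0.709
time_s: 2.48
tcp_pos: [0.4691, -0.3125, 0.0485]
ee_rot: [[-0.977, 0.213, -0.0], [0.213, 0.977, 0.0], [0.0, 0.0, -1.0]]
wrist_force: [-0.1, 0.4, 0.7]
gripper_width: 0.319
```

```bash
python3 -m jog '{"delta_pos":[[0,0,10],[0,0,20],[0,0,30],[0,0,30],[0,0,30],[0,0,30],[0,0,30],[0,0,30],[0,0,20],[0,0,0]],"rot":[[0,0,0],[0,0,0],[0,0,3.2],[0,0,3.2],[0,0,3.2],[0,0,3.2],[0,0,3.1],[0,0,3.1],[0,0,3.1],[0,0,0]],"grip":[0,0,0,0,0,0,0,0,0,0]}'
python3 -m jog '{"delta_pos":[[4,20,0],[7,35,0],[7,35,0],[7,35,0],[7,35,0],[7,35,0],[7,35,0],[7,35,0],[7,32,0],[3,15,0]],"rot":[[0,0,0],[-3.08,-0.53,0],[-3.08,-0.53,0],[-3.08,-0.53,0],[-3.08,-0.53,0],[-3.08,-0.53,0],[-3.08,-0.53,0],[-3.08,-0.53,0],[-3.08,-0.53,0],[0,0,0]],"grip":[0,0,0,0,0,0,0,0,0,0]}'
python3 - <<'E'
from station import r,vision
import cv2,pickle,numpy as np
O,Rf=pickle.load(open("fix.pkl","rb"));c=vision.capture("side");cv2.imwrite("pics/s2.png",c["frame"][:,:,::-1][100:400,200:560].repeat(2,0).repeat(2,1));s=r.sense()
np.set_printoptions(precision=4,suppress=True);print(Rf.T@(s["tcp_pos"]-O),Rf.T@np.array(s["ee_rot"]),s["joints"],s["gripper_width"])
E
```

```text
time_s: 3.32
tcp_pos: [0.4707, -0.3137, 0.2842]
ee_rot: [[-0.985, -0.172, 0.009], [-0.172, 0.985, -0.005], [-0.008, -0.006, -1.0]]
wrist_force: [1.4, -0.4, -1.1]
gripper_width: 0.32
time_s: 4.15
tcp_pos: [0.5318, 0.003, 0.2762]
ee_rot: [[-0.985, -0.16, 0.071], [-0.175, 0.891, -0.419], [0.003, -0.425, -0.905]]
wrist_force: [-0.2, -0.1, -2.2]
gripper_width: 0.319
[-0.0409 -0.1041  0.113 ] [[-1.     -0.0059  0.0004]
 [-0.0059  1.      0.0001]
 [-0.0004  0.0001 -1.    ]] [  29.1622   12.1954  -22.2417   25.7565  -66.5867 -121.6874] 0.32543532967505656
```

View pics/s2.png

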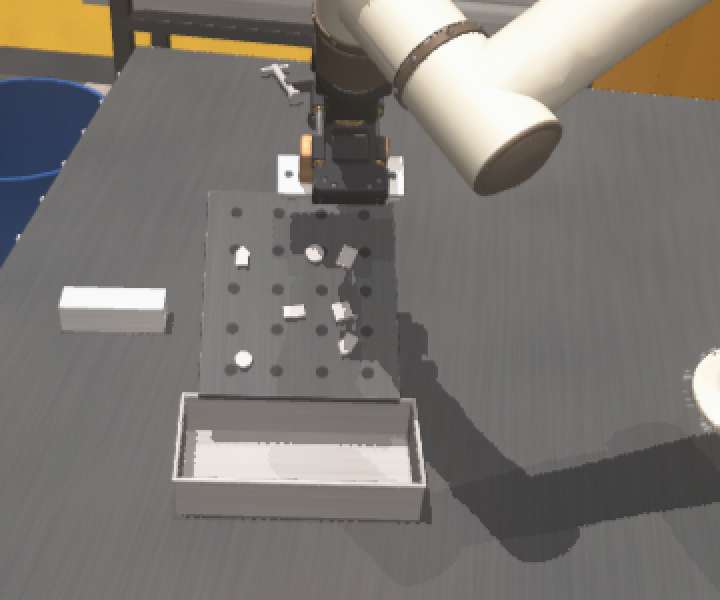

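The scraper is square to the plate at fixture (-41,-104), with its sole 64 mm above. All seven chips lie below it. I'll lower along the normal.

```bash
python3 -m jog '{"delta_pos":[[0.6,-3.1,-9.2],[0.6,-3.1,-9.2],[0.6,-3.1,-9.2],[0.6,-3.1,-9.2],[0.6,-3.1,-9.2],[0.6,-3.1,-9.2],[0,0,0],[0,0,0]],"rot":[[0,0,0],[0,0,0],[0,0,0],[0,0,0],[0,0,0],[0,0,0],[0,0,0],[0,0,0]],"grip":[0,0,0,0,0,0,0,0]}'
cat > st.py <<'E'
from station import r
import pickle,numpy as np
O,Rf=pickle.load(open("fix.pkl","rb"));s=r.sense()
np.set_printoptions(precision=2,suppress=True);print("fix mm",1e3*Rf.T@(s["tcp_pos"]-O),"tilt",(Rf.T@np.array(s["ee_rot"]))[:,2],"F",Rf.T@s["wrist_force"],"M",Rf.T@s["moment"],s["gripper_width"])
E
python3 st.py
```

```text
time_s: 4.87
tcp_pos: [0.5355, -0.0201, 0.2228]
ee_rot: [[-0.986, -0.154, 0.07], [-0.169, 0.893, -0.417], [0.002, -0.423, -0.906]]
wrist_force: [0.1, 0.4, -3.4]
gripper_width: 0.322
fix mm [ -42.35 -103.38   54.17] tilt [-0. -0. -1.] F [ 0.17  1.8  -2.95] M [ 1.18 -0.    0.01] 0.3221573723574324
```

```bash
python3 -m jog '{"delta_pos":[[0.1,-0.6,-1.4],[0.1,-0.6,-1.4],[0.1,-0.6,-1.4],[0.1,-0.6,-1.4],[0,0,0]],"rot":[[0,0,0],[0,0,0],[0,0,0],[0,0,0],[0,0,0]],"grip":[0,0,0,0,0]}'
python3 st.py
```

```text
time_s: 5.28
tcp_pos: [0.5364, -0.0212, 0.2186]
ee_rot: [[-0.985, -0.154, 0.073], [-0.171, 0.893, -0.416], [-0.001, -0.423, -0.906]]
wrist_force: [-0.8, 1.9, 1.4]
gripper_width: 0.318
fix mm [ -41.6  -102.78   49.88] tilt [ 0. -0. -1.] F [-0.5   1.27  2.13] M [ 1.41  0.6  -0.03] 0.3181962804477133
```

```bash
python3 -m jog '{"delta_pos":[[0.1,-0.6,-1.4],[-0.9,5.4,-2.5],[-1.8,10.7,-5.1],[-1.8,10.7,-5.1],[-1.9,10.7,-5.1],[-1.9,10.7,-5.1],[-1.8,10.7,-5.1],[0,0,0]],"rot":[[0,0,0],[0,0,0],[0,0,0],[0,0,0],[0,0,0],[0,0,0],[0,0,0],[0,0,0]],"grip":[0,0,0,0,0,0,0,0]}'
python3 st.py
```

```text
time_s: 5.95
tcp_pos: [0.5278, 0.0387, 0.1904]
ee_rot: [[-0.985, -0.156, 0.077], [-0.174, 0.892, -0.416], [-0.003, -0.423, -0.906]]
wrist_force: [-1.9, 4.3, 6.8]
gripper_width: 0.323
fix mm [-39.87 -35.93  49.84] tilt [ 0. -0. -1.] F [-1.13  1.26  8.1 ] M [1.63 0.88 0.02] 0.3228031682289657
```

```bash
python3 -m jog '{"delta_pos":[[-1.9,10.7,-5.1],[-1.9,10.7,-5.1],[-1.9,10.7,-5.1],[-1.9,10.7,-5.1],[-1.9,10.7,-5.1],[-1.9,10.7,-5.1],[-1.9,10.7,-5.1],[-1.9,10.7,-5.1],[-1.9,10.7,-5.1],[0,0,0]],"rot":[[0,0,0],[0,0,0],[0,0,0],[0,0,0],[0,0,0],[0,0,0],[0,0,0],[0,0,0],[0,0,0],[0,0,0]],"grip":[0,0,0,0,0,0,0,0,0,0]}'
python3 st.py
python3 - <<'E'
from station import vision
import cv2
c=vision.capture("side");cv2.imwrite("pics/s3.png",c["frame"][:,:,::-1][150:400,230:480].repeat(2,0).repeat(2,1))
E
```

```text
time_s: 6.78
tcp_pos: [0.5107, 0.1357, 0.1444]
ee_rot: [[-0.985, -0.156, 0.077], [-0.174, 0.893, -0.415], [-0.004, -0.422, -0.906]]
wrist_force: [-3.2, 5.4, 7.5]
gripper_width: 0.322
fix mm [-40.16  72.7   49.82] tilt [ 0.01  0.   -1.  ] F [-2.2   2.16  9.33] M [1.51 1.15 0.1 ] 0.3218194613069277
```

View pics/s3.png

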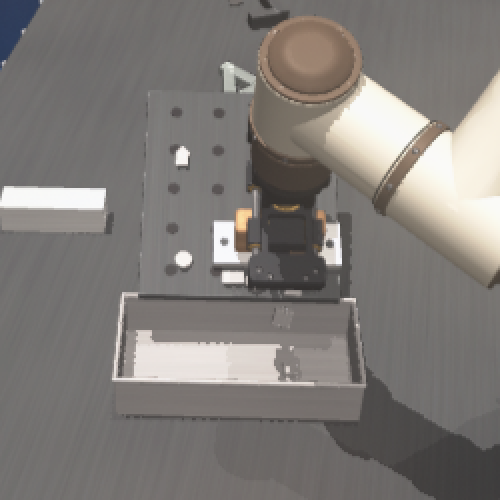

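Two chips (pan, around (287,320–360)) have already dropped. The bar end at (233,278) is on the scraping edge, and two chips remain at x≈+65 for the second lane.

```bash
python3 -m jog '{"delta_pos":[[-1.9,10.7,-5.1],[-1.9,10.7,-5.1],[-1.9,10.7,-5.1],[-1.6,8.9,-4.2],[0,0,0],[0,0,0],[0,0,0]],"rot":[[0,0,0],[0,0,0],[0,0,0],[0,0,0],[0,0,0],[0,0,0],[0,0,0]],"grip":[0,0,0,0,0,0,0]}'
python3 st.py
python3 - <<'E'
from station import vision
import cv2
c=vision.capture("side");cv2.imwrite("pics/s4.png",c["frame"][:,:,::-1][150:400,230:480].repeat(2,0).repeat(2,1))
E
```

```text
time_s: 7.42
tcp_pos: [0.5035, 0.1765, 0.1252]
ee_rot: [[-0.985, -0.155, 0.077], [-0.173, 0.894, -0.414], [-0.005, -0.421, -0.907]]
wrist_force: [-2.1, 6.2, 6.3]
gripper_width: 0.322
fix mm [-40.37 118.39  49.87] tilt [ 0.01  0.   -1.  ] F [-0.97  3.19  8.49] M [ 1.44  1.   -0.05] 0.32232121725589574
```

View pics/s4.png

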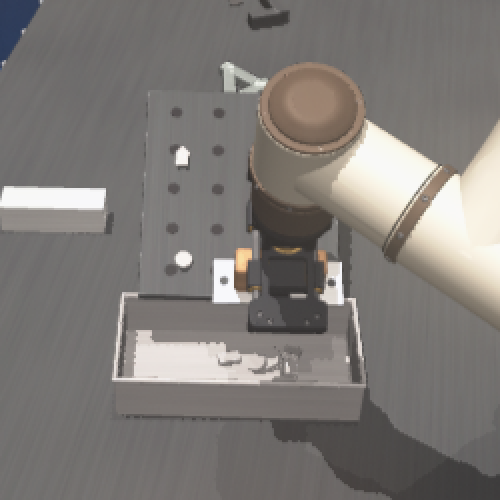

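The first lane is clear and its offcuts are in the pan. I'll lift, go back up the slope and shift to lane 2.

```bash
python3 -m jog '{"delta_pos":[[-1.2,7.3,15.9],[-1.2,7.3,15.9],[13.2,-18,9.3],[17,-23,12],[17,-23,12],[17,-23,12],[17,-23,12],[17,-23,12],[17,-23,12],[17,-23,11]],"rot":[[0,0,0],[0,0,0],[0,0,0],[0,0,0],[0,0,0],[0,0,0],[0,0,0],[0,0,0],[0,0,0],[0,0,0]],"grip":[0,0,0,0,0,0,0,0,0,0]}'
python3 -m jog '{"delta_pos":[[0,0,0],[0,0,0]],"rot":[[0,0,0],[0,0,0]],"grip":[0,0]}'
python3 st.py
```

```text
time_s: 8.3
tcp_pos: [0.6322, 0.0083, 0.2476]
ee_rot: [[-0.985, -0.155, 0.072], [-0.171, 0.893, -0.416], [0.0, -0.423, -0.906]]
wrist_force: [0.3, 0.3, -3.1]
gripper_width: 0.318
time_s: 8.47
tcp_pos: [0.632, 0.0082, 0.2471]
ee_rot: [[-0.986, -0.152, 0.071], [-0.168, 0.894, -0.416], [-0.0, -0.422, -0.907]]
wrist_force: [-0.9, 0.1, -3.2]
gripper_width: 0.321
fix mm [  57.62 -103.26   81.04] tilt [-0.  0. -1.] F [-0.91  1.54 -2.8 ] M [ 1.26  0.04 -0.02] 0.32100170054900234
```

```bash
python3 -m jog '{"delta_pos":[[0.5,-2.8,-6.1],[0.5,-2.8,-6.1],[0.5,-2.8,-6.1],[0.5,-2.8,-6.1],[0.1,-0.6,-1.4],[0.1,-0.6,-1.4],[0.1,-0.6,-1.4],[0.1,-0.6,-1.4],[0,0,0]],"rot":[[0,0,0],[0,0,0],[0,0,0],[0,0,0],[0,0,0],[0,0,0],[0,0,0],[0,0,0],[0,0,0]],"grip":[0,0,0,0,0,0,0,0,0]}'
python3 st.py
```

```text
time_s: 9.22
tcp_pos: [0.6342, -0.0035, 0.2182]
ee_rot: [[-0.985, -0.155, 0.074], [-0.171, 0.893, -0.416], [-0.001, -0.423, -0.906]]
wrist_force: [-2.9, 1.5, 0.5]
gripper_width: 0.32
fix mm [  57.8  -101.9    49.83] tilt [ 0. -0. -1.] F [-2.59  1.58  1.31] M [1.51 0.42 0.08] 0.31999983814692845
```

```bash
python3 -m jog '{"delta_pos":[[0.1,-0.6,-1.4],[-0.9,5.4,-2.5],[-1.8,10.7,-5.1],[-1.8,10.7,-5.1],[-1.9,10.7,-5.1],[-1.9,10.7,-5.1],[-1.9,10.7,-5.1],[-1.9,10.7,-5.1],[-1.9,10.7,-5.1],[-1.9,10.7,-5.1]],"rot":[[0,0,0],[0,0,0],[0,0,0],[0,0,0],[0,0,0],[0,0,0],[0,0,0],[0,0,0],[0,0,0],[0,0,0]],"grip":[0,0,0,0,0,0,0,0,0,0]}'
python3 st.py
python3 -m jog '{"delta_pos":[[-1.9,10.7,-5.1],[-1.9,10.7,-5.1],[-1.9,10.7,-5.1],[-1.9,10.7,-5.1],[-1.9,10.7,-5.1],[-1.9,10.7,-5.1],[-1.9,10.7,-5.1],[-1.9,10.7,-5.1],[-1.9,10.7,-5.1],[0,0,0]],"rot":[[0,0,0],[0,0,0],[0,0,0],[0,0,0],[0,0,0],[0,0,0],[0,0,0],[0,0,0],[0,0,0],[0,0,0]],"grip":[0,0,0,0,0,0,0,0,0,0]}'
python3 st.py
```

```text
time_s: 10.05
tcp_pos: [0.6198, 0.0872, 0.1754]
ee_rot: [[-0.985, -0.154, 0.077], [-0.172, 0.892, -0.417], [-0.004, -0.424, -0.906]]
wrist_force: [1.1, 1.1, 6.7]
gripper_width: 0.319
fix mm [59.07 -0.55 49.83] tilt [ 0. -0. -1.] F [ 1.23 -2.04  6.43] M [0.01 0.32 0.21] 0.31920009963982854
time_s: 10.88
tcp_pos: [0.6027, 0.1855, 0.1288]
ee_rot: [[-0.985, -0.156, 0.078], [-0.174, 0.893, -0.415], [-0.004, -0.423, -0.906]]
wrist_force: [-1.1, 5.0, 6.4]
gripper_width: 0.322
fix mm [ 58.94 109.62  49.77] tilt [ 0.01  0.   -1.  ] F [-0.2   1.96  7.95] M [1.47 0.8  0.02] 0.32242496125874465
```

```bash
python3 -m jog '{"delta_pos":[[-1.4,8,-3.8],[0,0,0],[0,0,0],[0,0,0],[-1.2,7.3,15.9],[-1.2,7.3,15.9],[-1.2,7.3,15.9],[0,-30,20],[0,-30,20],[0,-30,20]],"rot":[[0,0,0],[0,0,0],[0,0,0],[0,0,0],[0,0,0],[0,0,0],[0,0,0],[0,0,0],[0,0,0],[0,0,0]],"grip":[0,0,0,0,0,0,0,0,0,0]}'
python3 st.py
python3 -m jog '{"delta_pos":[[-5,-40,5],[-5,-40,5],[-5,-40,5],[-5,-40,5]],"rot":[[0,0,0],[0,0,0],[0,0,0],[0,0,0]],"grip":[0,0,0,0]}'
python3 st.py
python3 - <<'E'
from station import vision
import cv2,numpy as np
a,b=[vision.capture(n)["frame"][:,:,::-1] for n in("side","top")]
cv2.imwrite("pics/s5.png",np.hstack([cv2.resize(a[170:370,260:440],None,fx=2.4,fy=2.4),cv2.resize(b[200:360,200:340],None,fx=2.4,fy=3)]))
E
```

```text
time_s: 11.72
tcp_pos: [0.5959, 0.1223, 0.2306]
ee_rot: [[-0.985, -0.156, 0.072], [-0.172, 0.893, -0.416], [0.001, -0.423, -0.906]]
wrist_force: [0.5, -0.2, -2.8]
gripper_width: 0.32
fix mm [ 41.5   11.14 116.23] tilt [ 0.  0. -1.] F [ 0.5   0.94 -2.68] M [ 1.15 -0.13  0.  ] 0.3203185797052794
time_s: 12.05
tcp_pos: [0.5755, -0.0391, 0.2505]
ee_rot: [[-0.985, -0.155, 0.072], [-0.171, 0.893, -0.416], [-0.0, -0.422, -0.906]]
wrist_force: [0.3, 0.6, -2.0]
gripper_width: 0.316
fix mm [  -6.13 -138.21   68.55] tilt [ 0.  0. -1.] F [ 0.45  1.36 -1.59] M [ 1.17 -0.14  0.03] 0.31634703366232664
```

View pics/s5.png

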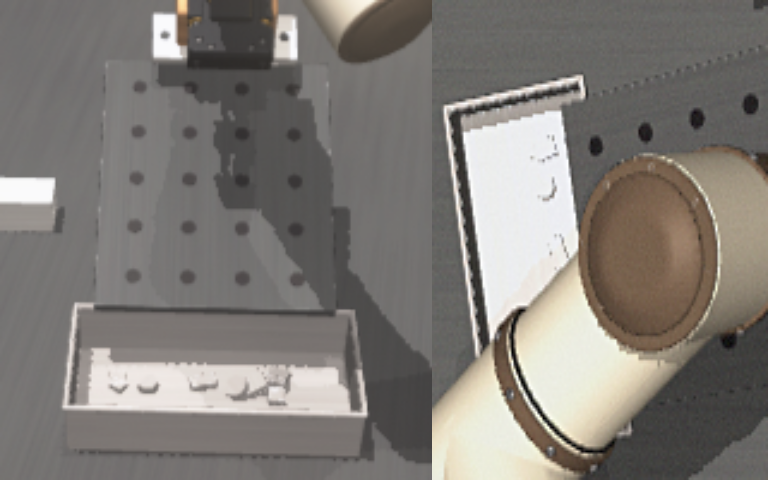

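The plate is bare in the side view and the offcuts are in the pan; I'll count them once the arm is away. Next the scraper goes back to the bench.

```bash
python3 -m jog '{"delta_pos":[[-6,-14,15],[-12.5,-28,10],[-13,-28,10],[-13,-28,5],[-13,-28,0],[-13,-28,0],[-13,-28,0],[-13,-28,0],[-13,-28,0],[-13,-28,0]],"rot":[[0,0,0],[0,0,0],[3.08,0.53,0],[3.08,0.53,0],[3.08,0.53,0],[3.08,0.53,0],[3.08,0.53,0],[3.08,0.53,0],[3.08,0.53,0],[3.08,0.53,0]],"grip":[0,0,0,0,0,0,0,0,0,0]}'
python3 -m jog '{"delta_pos":[[0,-7,-15],[0,0,-30],[0,0,-30],[0,0,-30],[0,0,-30],[0,0,-30],[0,0,-30],[0,0,-20],[0,0,0],[0,0,0]],"rot":[[0,0,0],[0,0,0],[0,0,0],[0,0,0],[0,0,0],[0,0,0],[0,0,0],[0,0,0],[0,0,0],[0,0,0]],"grip":[0,0,0,0,0,0,0,0,0,0]}'
```

```text
time_s: 12.98
tcp_pos: [0.453, -0.3043, 0.2907]
ee_rot: [[-0.985, -0.171, 0.001], [-0.171, 0.985, 0.002], [-0.001, 0.002, -1.0]]
wrist_force: [0.7, 0.4, -3.5]
gripper_width: 0.322
time_s: 13.82
tcp_pos: [0.4534, -0.3103, 0.0746]
ee_rot: [[-0.985, -0.171, -0.003], [-0.171, 0.985, 0.0], [0.003, 0.001, -1.0]]
wrist_force: [1.1, 0.3, -1.9]
gripper_width: 0.32
```

Contact is expected at TCP z ≈ 0.0485–0.050.

```bash
python3 -m jog '{"delta_pos":[[0,0,-10],[0,0,-8],[0,0,-3],[0,0,-2],[0,0,-1.5],[0,0,-1],[0,0,-0.5],[0,0,0],[0,0,0]],"rot":[[0,0,0],[0,0,0],[0,0,0],[0,0,0],[0,0,0],[0,0,0],[0,0,0],[0,0,0],[0,0,0]],"grip":[0,0,0,0,0,0,0,0,0]}'
```

```text
time_s: 14.57
tcp_pos: [0.4536, -0.3105, 0.0496]
ee_rot: [[-0.985, -0.171, 0.0], [-0.171, 0.985, -0.0], [-0.0, -0.0, -1.0]]
wrist_force: [0.5, -0.2, -2.5]
gripper_width: 0.321
```

```bash
python3 -m jog '{"delta_pos":[[0,0,-0.7],[0,0,-0.7],[0,0,-0.5],[0,0,0],[0,0,0]],"rot":[[0,0,0],[0,0,0],[0,0,0],[0,0,0],[0,0,0]],"grip":[0,0,0,0,0]}'
```

```text
time_s: 14.98
tcp_pos: [0.4537, -0.3106, 0.0486]
ee_rot: [[-0.985, -0.171, 0.001], [-0.171, 0.985, -0.001], [-0.001, -0.001, -1.0]]
wrist_force: [-2.9, 1.8, 5.4]
gripper_width: 0.326
```

The scraper is in contact at z = 0.0486, the same height as when it was picked up. I'll open, rise and clear the view.

```bash
python3 -m jog '{"delta_pos":[[0,0,0],[0,0,0],[0,0,0],[0,0,0],[0,0,0],[0,0,0],[0,0,0],[0,0,0],[0,0,0],[0,0,0]],"rot":[[0,0,0],[0,0,0],[0,0,0],[0,0,0],[0,0,0],[0,0,0],[0,0,0],[0,0,0],[0,0,0],[0,0,0]],"grip":[100,100,100,100,100,100,100,100,100,100]}'
python3 -m jog '{"delta_pos":[[0,0,10],[0,0,20],[0,0,30],[0,0,30],[0,0,30],[-15,-25,20],[-15,-25,20],[-15,-25,20],[-15,-25,0],[-15,-25,0]],"rot":[[0,0,0],[0,0,0],[0,0,0],[0,0,0],[0,0,0],[0,0,0],[0,0,0],[0,0,0],[0,0,0],[0,0,0]],"grip":[100,100,100,100,100,100,100,100,100,100]}'
python3 -m jog '{"delta_pos":[[-15,-25,0],[-15,-25,0],[-15,-25,0],[-15,-25,0],[0,0,0],[0,0,0]],"rot":[[0,0,0],[0,0,0],[0,0,0],[0,0,0],[0,0,0],[0,0,0]],"grip":[100,100,100,100,100,100]}'
python3 - <<'E'
from station import vision
import cv2,numpy as np
a,b=[vision.capture(n)["frame"][:,:,::-1] for n in("side","top")]
cv2.imwrite("pics/s6.png",np.hstack([cv2.resize(a[280:365,280:420],None,fx=2.8,fy=5.6,interpolation=2),np.vstack([cv2.resize(b[220:360,200:300],None,fx=3.9,fy=2.2,interpolation=2),cv2.resize(b[220:360,420:550],(390,168))])]))
cv2.imwrite("pics/s6top.png",b);cv2.imwrite("pics/s6side.png",a)
E
```

```text
time_s: 15.82
tcp_pos: [0.4535, -0.3105, 0.0474]
ee_rot: [[-0.985, -0.17, -0.0], [-0.17, 0.985, 0.0], [0.0, 0.0, -1.0]]
wrist_force: [0.3, -0.1, -0.5]
gripper_width: 0.965
time_s: 16.65
tcp_pos: [0.3782, -0.4368, 0.2304]
ee_rot: [[-0.985, -0.171, 0.004], [-0.171, 0.985, -0.003], [-0.003, -0.003, -1.0]]
wrist_force: [0.3, -0.7, -0.0]
gripper_width: 1.004
time_s: 17.15
tcp_pos: [0.3174, -0.5363, 0.2277]
ee_rot: [[-0.986, -0.168, -0.0], [-0.168, 0.986, 0.0], [-0.0, 0.0, -1.0]]
wrist_force: [-0.4, 0.6, 0.4]
gripper_width: 0.997
```

View pics/s6.png

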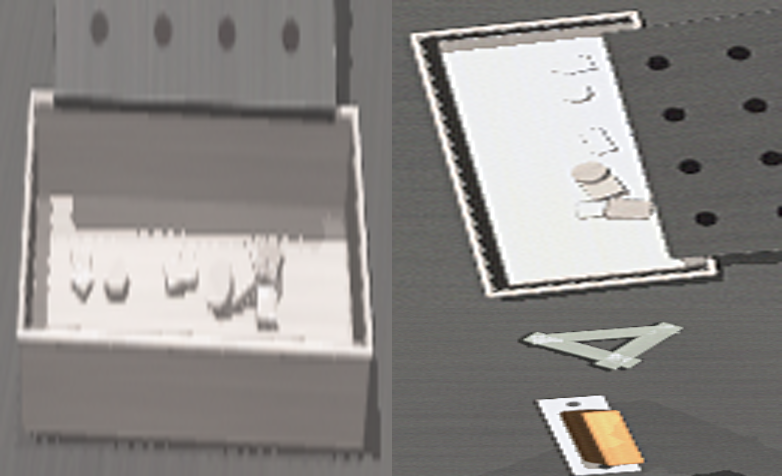

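```bash
python3 - <<'E'
import pickle
from h import *
d=pickle.load(open("c0.pkl","rb"));O,Rf=pickle.load(open("fix.pkl","rb"));ex=Rf[:,0];h=np.array([-ex[1],ex[0],0])
low=O+Rf[:,1]*.13;pan=np.array([*low[:2],0])+h*.042
a,u=ray(d["top"],260.5,314.5)
for v in(322,327,333):
    b,w=ray(d["side"],375.7,v);s=np.linalg.lstsq(np.c_[u,-w],b-a,rcond=None)[0];p,q=a+u*s[0],b+w*s[1];m=(p+q)/2-pan;print(v,(m@ex).round(4),(m@h).round(4),m[2].round(4),np.linalg.norm(p-q).round(4))
E
```

```text
322 -0.0595 -0.0202 0.0242 0.0025
327 -0.0602 -0.0186 0.01 0.0023
333 -0.061 -0.0166 -0.0074 0.0019
```

```bash
python3 - <<'E'
import cv2
a,b=cv2.imread("pics/top0.png"),cv2.imread("pics/s6top.png")
for n,(x,y,w,h) in dict(brush=(115,245,60,125),tube=(315,130,45,75),magnet=(458,228,65,48)).items():
    print(n,(cv2.absdiff(a,b)[y:y+h,x:x+w].max(2)>60).sum())
from station import finish_job
print(finish_job())
E
```

```text
brush 0
tube 0
magnet 3
the job is handed in; nothing more can be done
None
```

I wiped the plate in two flat strokes with the scraper, stood the scraper back on the bench and handed the job in at about 17 s of the 61 s. No verdict was reported, so these are my own last checks:

- **Scraper on the plate:** it stayed within about 0.01 rad of the plate's tilt, pressed with about 8–10 N.
- **Offcuts:** the final top view shows all seven in the pan. Four are bunched together or partly overlapping. The one nearest the plate edge was the only one I measured: 1–2.4 cm above the bench and well inside the walls.
- **Scraper put back:** it touched down at the same gripper height as at pick-up and looks flat on its sole, about 15 mm nearer the robot than it started. I judged it upright from the picture and gripper height and did not measure its angle.
- **Brush, tube and magnet:** comparing the top view before and after shows no visible change (0, 0 and 3 pixels).

None of these checks failed or disagreed.

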